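Put the spray cans back in the divided stock carton

TASK

A red and a blue spray can have been left standing on the bench. Put each one back in the divided carton, cap up, in a free cell of the row (rows run along the carton's long side) that already holds a can of its colour. Lower each can until it stands on the bottom of its cell rather than letting it drop, and leave the carton, the cans in it, the oil bottle, the bearing and the pillow block where they are.

Things in the scene. Friction and masses are not known exactly. Their poses are not given: they have to be found in the camera images.
- red_can: Red spray can with a white band, standing upright on the bench, about 0.14 to 0.28 kg. Overall 150 mm tall: body 52 mm in diameter up to 100 mm, a short steel shoulder from 100 to 109 mm, then a red cap 45 mm in diameter up to 150 mm, the best place to grip (rigid, fixed to the can). The bottom edge is bevelled 3.5 mm. Origin at the centre of the underside, z up along the can.
- blue_can: The same kind of can in blue: 150 mm tall, body 52 mm in diameter, cap 45 mm in diameter from 109 to 150 mm. Origin at the centre of the underside, z up along the can.
- carton: Open carton, loose, 0.6 kg, 204 mm along x by 270 mm along y (long side). Walls 5 mm thick, 105 mm high; 4 mm partitions, tops 98 mm above the bench. 3 rows of 4 cells, rows run along y: row centres x = -66, 0, 66 mm, cell centres y = -99, -33, 33, 99 mm. Cells 62 mm square inside, floor 5 mm above the bench. Cells at y = -99 hold a can each, the other nine are empty. Origin: centre of underside, z up.
- red_stock: Spray can like red_can (same size and origin) in red, in a cell at the carton's y = -99 mm end (the three stock cans share out the rows in any order): it shows which row is the red row. Stays where it is.
- blue_stock: Spray can like red_can (same size and origin) in blue, in a cell at the carton's y = -99 mm end (the three stock cans share out the rows in any order): it shows which row is the blue row. Stays where it is.
- yellow_stock: Spray can like red_can (same size and origin) in yellow, in a cell at the carton's y = -99 mm end (the three stock cans share out the rows in any order): it shows which row is the yellow row. Stays where it is.
- oil_bottle: White plastic bottle with a black cap, 54 mm in diameter, 150 mm tall, standing on the bench near the loose cans; not to be disturbed. Origin at the centre of the underside.
- bearing: Steel roller bearing lying flat on the bench, 110 mm in diameter, 28 mm tall; not to be disturbed. Origin at the centre of the underside.
- pillow_block: Pillow block (dark cast bearing housing), its foot 165 mm along its y and 46 mm along its x, 94 mm tall, standing on the bench; not to be disturbed. Origin at the centre of the underside.
Not all that is in view belongs to the job. What is shaped like the red_can but green or orange is not meant. Leave any green look-alike of the blue_can alone.

How it is judged:
By the outcome, as a careful person would: the job done as asked, in the order asked, and still so for the second after the job is handed in, with the robot touching nothing.
It also fails if it takes over 72 s, if anything falls off the work surface, if the arm or the gripper's body presses on something with over 40 N, if the wrist force passes 120 N, or if a joint passes its speed limit or range.

ROBOT

A 6-joint arm with a two-finger parallel gripper is mounted at the origin on the work surface. World frame = base frame: x ahead of the robot, y to its left, z up, the work surface at z = 0. Lengths are in m, angles in rad, forces in N, time in s.
With the tool pointing down it reaches from about 0.425 to 0.95 m from the base axis. Payload 3.5 kg.
Tool frame: the origin (TCP) lies between the finger pads; the fingertips stand 25 mm ahead of it and the grasp point (between the pads) lies 6 mm ahead of it (ctrl.finger_overhang is the distance from the TCP to the fingertips, in m); x points along the fingers, y is the direction in which the jaws open and shut, and the axes are right-handed (so a half turn about x gives the same grasp; the last joint's range is limited). The gripper opens to 85 mm and grips with 20 to 120 N. Pads are 22 mm wide; open, the fingers measure 114 mm over their backs; the gripper's body (76 mm by 85 mm) begins 54 mm behind the grasp point. The pads swing forward as they close: fully open they stand 13 mm farther back than shut.
Start: joints at [-1.356, 0.286, 1.577, -0, 1.279, -0.15], TCP at [0.241, -0.631, 0.221] pointing down, gripper open.
Joint ranges: [-2.77, 2.77], [-0.9, 2.22], [0.21, 2.48], [-1.53, 4.67], [0.24, 2.81], [-2.84, 2.84]. Speed limits (rad/s): [2.79, 2.79, 3.14, 3.14, 3.14, 3.14].

INTERFACE

Orientations are given as a unit quaternion [x, y, z, w].
In Python, from plant import ctrl gives the robot as it stands.
- The arm moves only by the tool play_rows, never from a script. Its argument "targets" is a list of rows, each an object with "delta_pos": the shift along the world's x, y, z normalised to -1 to 1, where 1 is 1000 mm, a list of three; "delta_rot": the turn, a rotation vector about the world's x, y, z normalised to -1 to 1, where 1 is pi rad, a list of three; "claw": the finger opening in mm, from 0 to 85.4. In form: [{"delta_pos": [tx, ty, tz], "delta_rot": [wx, wy, wz], "claw": claw}, ...]. A call has 1 to 20 rows; each row is the pose to reach, as a shift and turn from the pose measured when the call began, turning the shorter way round; what a row does not reach only later rows make up. A row lasts 1/12 s, in which the tool goes at most 41.7 mm and 7.16 degrees, less where a joint would pass 70% of its speed; a pose out of reach is approached as far as the arm can. A call with a number of a shift or a turn outside -1 to 1 is refused whole. A call with a gripper value outside its range is refused whole. The fingers move at their own pace and stop on an object; "newtons" is the grip in N (left out, the last holds). Time passes only in rows, so rows that repeat a pose let the fingers close. It gives the time, the measured TCP pose, the force and the opening at its end, in the units of the state.
- ctrl.get_state(): the state, without advancing time (a new reading comes with each control period).
- ctrl.read_camera(name): name is "scene" or "top"; returns the picture (420x560x3 uint8, blue, green, red); there is no depth.
- ctrl.calibration(name): a dict with "fx", "fy", "cx", "cy" (pixels), "camera_from_world" (4x4, takes a point from world to camera coordinates). Camera axes: x right, y down, z forward; pixel columns grow to the right and rows downward; lengths in m; the calibration is good to about 2 mm. A picture is of the moment at which its call begins. calibration takes no time and is no camera call.
- ctrl.sign_off(): hands the job in, once; it reports no verdict.
The state is a dict: "time": time; "qpos": joint angles; "dq": joint speeds; "joint_efforts": joint torques, N m; "eef_pos": TCP position; "tcp_rot": TCP orientation; "contact_force": force on the tool from outside, world axes, zero at the start; "wrist_torque": the same for the moment, N m; "opening": opening from 0.0 (shut) to 1.0 (fully open).
Only numpy, scipy, OpenCV 4.12 (cv2) and the standard library are available. Lean on these libraries where they do the work, as an engineer would, in place of code of your own. Each camera call takes 0.05 s, during which the arm holds its last target. There are 200 camera calls.

## Working session

There is one attempt and no reset: what is moved stays moved. The work goes in short steps, Python scripts to look and compute and a tool call to move; the robot and the scene stay as the last step left them, time stands still between calls to the robot, and variables do not carry over. Pictures are saved under pics/ and viewed, about 8 in all and at most 12, crops included, and the job is handed in when it is done.

Besides the shell and the picture viewer there is one more tool, called in YAML: its name, and indented under it one key for each argument. play_rows: Moves the arm, as the interface text tells. Its arguments: {"type":"object","properties":{"targets":{"type":"array"},"newtons":{"type":"number"}},"required":["targets"]}

```bash
mkdir -p pics; python3 - <<'E'
from plant import ctrl
import cv2
for n in("scene","top"):
    cv2.imwrite(f"pics/{n}0.png",ctrl.read_camera(n)); c=ctrl.calibration(n); print(n,c)
print(ctrl.get_state())
E
```

```text
scene {'fx': 528.1066443094502, 'fy': 528.1066443094502, 'cx': 276.8098019586982, 'cy': 204.3914950797243, 'camera_from_world': array([[ 0.75943856,  0.65025371,  0.02057155, -0.44414188],
       [ 0.45961343, -0.5138718 , -0.72435576, -0.18627832],
       [-0.46044388,  0.55955865, -0.6891194 ,  1.5961984 ],
       [ 0.        ,  0.        ,  0.        ,  1.        ]])}
top {'fx': 420.0802453306036, 'fy': 420.0802453306036, 'cx': 279.92603214786686, 'cy': 205.90786319158028, 'camera_from_world': array([[-1.15425062e-02, -9.99930414e-01, -2.43691371e-03,
         8.39104781e-02],
       [-9.87830022e-01,  1.17807961e-02, -1.55090488e-01,
         5.32922201e-01],
       [ 1.55108405e-01,  6.17123602e-04, -9.87897263e-01,
         8.22759055e-01],
       [ 0.00000000e+00,  0.00000000e+00,  0.00000000e+00,
         1.00000000e+00]])}
{'time': 0.1, 'qpos': array([-1.35601762e+00,  2.87135961e-01,  1.57802047e+00, -1.91047205e-05,
        1.27860646e+00, -1.49989485e-01]), 'dq': array([-0.00017622, -0.00362196, -0.00391137, -0.00075156, -0.00117329,
       -0.00098376]), 'joint_efforts': array([ 1.27502684e-03, -4.07296729e+01, -2.93697810e+01, -1.21603571e-04,
        3.41408908e-03, -2.71470697e-06]), 'eef_pos': array([ 0.24069202, -0.62997119,  0.21955175]), 'tcp_rot': array([-0.69534668, -0.12901977,  0.69540931, -0.1274864 ]), 'contact_force': array([-0.15185489,  1.60087379, -0.41050339]), 'wrist_torque': array([-0.01277849,  0.03691737, -0.02246046]), 'opening': 1.0008697684216208}
```

View pics/top0.png

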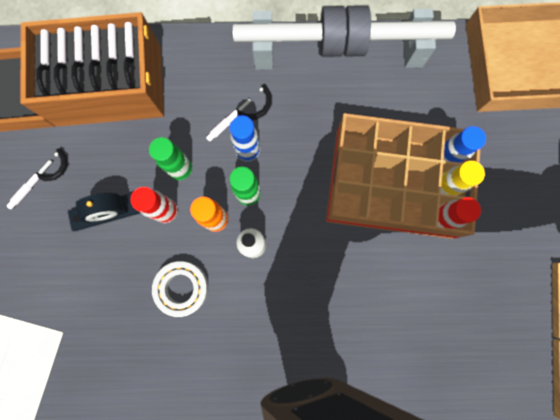

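View pics/scene0.png

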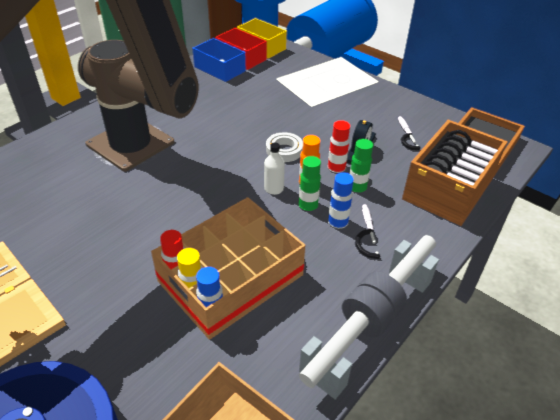

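```bash
cat > h.py <<'E'
from plant import ctrl
import cv2, numpy as np
def cam(n):
    c=ctrl.calibration(n); T=c["camera_from_world"]; K=np.array([[c["fx"],0,c["cx"]],[0,c["fy"],c["cy"]],[0,0,1]])
    return K,T
def ray(n,px,z):
    K,T=cam(n); C=-T[:3,:3].T@T[:3,3]; px=np.atleast_2d(px).astype(float)
    d=(T[:3,:3].T@np.linalg.inv(K)@np.c_[px,np.ones(len(px))].T).T
    return C+(z-C[2])/d[:,2:]*d
HUE={"red":[(0,6),(174,179)],"orange":[(8,17)],"yellow":[(25,33)],"green":[(50,75)],"blue":[(105,125)]}
def caps(n,img,zt=.15,r=.0225,roi=None):
    """cap-top centre: far edge of blob (from camera nadir) on plane zt, minus r; lateral mid-extent"""
    K,T=cam(n); C=-T[:3,:3].T@T[:3,3]; hsv=cv2.cvtColor(img,cv2.COLOR_BGR2HSV); out=[]
    for k,rs in HUE.items():
        m=sum(cv2.inRange(hsv,(a,130,70),(b,255,255)) for a,b in rs)
        nn,L,S,ce=cv2.connectedComponentsWithStats(m)
        for i in range(1,nn):
            if not 150<S[i,4]<1500: continue
            cs,_=cv2.findContours((L==i).astype(np.uint8),cv2.RETR_EXTERNAL,cv2.CHAIN_APPROX_NONE)
            P=ray(n,cs[0][:,0],zt)[:,:2]; u=P.mean(0)-C[:2]; u/=np.linalg.norm(u); v=np.array([-u[1],u[0]])
            a=P@u; b=P@v; g=.5*.0008*2
            c=(a.max()-r+.0)*u+(b.max()+b.min())/2*v
            out.append((k,c.round(4),S[i,4],round(np.ptp(b)*1e3),ce[i].round()))
    return out
E
python3 - <<'E'
from h import *
for n in("top","scene"):
    im=cv2.imread(f"pics/{n}0.png")
    print(n)
    for o in caps(n,im): print(*o)
im=cv2.imread("pics/top0.png")
cv2.imwrite("pics/c1.png",cv2.resize(im[100:250,315:495],None,fx=4.4,fy=4,interpolation=cv2.INTER_CUBIC)[:600,:800])
print(ray("top",[[252,240]],.15), ray("scene",[[275,150]],.15))
E
```

```text
top
red [ 0.5582 -0.13  ] 434 286 [365. 205.]
red [0.5333 0.3265] 637 46 [145. 200.]
red [ 0.5073 -0.2595] 702 46 [464. 210.]
orange [0.5135 0.2168] 326 49 [211. 214.]
orange [ 0.35   -0.3818] 375 124 [556. 300.]
orange [ 0.2193 -0.383 ] 396 118 [557. 377.]
yellow [ 0.5742 -0.2711] 571 44 [470. 175.]
green [0.6255 0.2955] 860 48 [166. 155.]
green [0.5687 0.1466] 718 48 [243. 182.]
blue [0.6673 0.1476] 562 46 [242. 129.]
blue [ 0.6407 -0.2801] 678 45 [470. 140.]
scene
red [-0.058   0.5489] 991 168 [246.  45.]
red [0.5335 0.3233] 317 44 [341. 130.]
red [0.5892 0.2327] 167 47 [338. 149.]
red [ 0.5051 -0.2574] 484 44 [171. 243.]
red [ 0.6686 -0.2434] 892 294 [232. 301.]
orange [0.3762 0.7537] 394 154 [382.  57.]
orange [0.5185 0.2071] 245 48 [309. 150.]
orange [ 0.6838 -0.2574] 514 284 [238. 306.]
orange [ 0.4922 -0.5802] 710 119 [ 27. 341.]
yellow [-0.0491  0.6549] 651 168 [266.  33.]
yellow [ 0.5708 -0.2687] 493 44 [188. 261.]
green [-0.5817  0.3765] 242 43 [108.  21.]
green [0.6253 0.2946] 636 50 [362. 156.]
green [0.571  0.1437] 623 45 [310. 174.]
green [0.661  0.0126] 157 44 [307. 205.]
blue [-0.1635  0.7689] 787 187 [260.  10.]
blue [0.6664 0.1474] 396 44 [343. 184.]
blue [0.7132 0.0659] 183 48 [340. 204.]
blue [ 0.6375 -0.2779] 557 44 [208. 281.]
[[0.45622165 0.12784163 0.15      ]] [[0.47343632 0.11828414 0.15      ]]
```

View pics/c1.png

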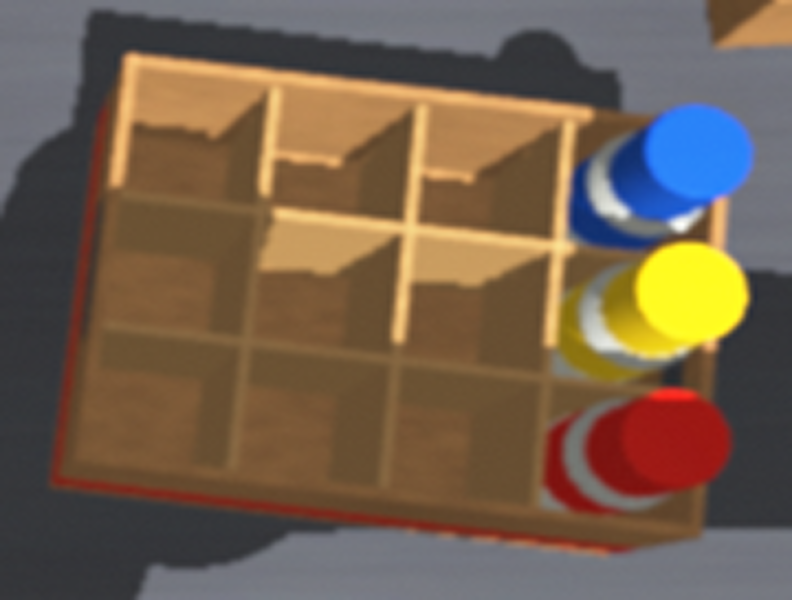

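```bash
python3 - <<'E'
from h import *
J=np.array([[266,203],[411,226],[559,243],[245,345],[395,362],[547,378]])
px=J/np.array([4.4,4])+[315,100]-0.4
W=ray("top",px,.098)[:,:2]
M=np.array([[33,66],[33,0],[33,-66],[-33,66],[-33,0],[-33,-66]])/1e3
A,B=W-W.mean(0),M-M.mean(0)
th=np.arctan2((B[:,0]*A[:,1]-B[:,1]*A[:,0]).sum(),(A*B).sum()); R=np.array([[np.cos(th),-np.sin(th)],[np.sin(th),np.cos(th)]])
t=W.mean(0)-R@M.mean(0); print("yaw",np.degrees(th),t,"\nres mm",((W-M@R.T-t)*1e3).round(1))
for n in("top","scene"):
  for o in caps(n,cv2.imread(f"pics/{n}0.png"),zt=.155):
    if o[0] in("red","yellow","blue") and o[1][1]<-.2 and o[1][0]>.45: print(o[0],((R.T@(o[1]-t))*1e3).round(1))
for x in(-66,66):
  for y in(-33,33,99): print(x,y,(R@np.array([x,y])/1e3+t).round(4))
s=ctrl.get_state(); from scipy.spatial.transform import Rotation as Ro
print(Ro.from_quat(s["tcp_rot"]).as_matrix().round(3))
E
```

```text
yaw -8.820171960580037 [ 0.58748251 -0.16898612] 
res mm [[ 2.9 -1.4]
 [ 0.6 -0.1]
 [ 1.4 -0.1]
 [-2.8  1. ]
 [-1.8  0.8]
 [-0.3 -0.1]]
red [-66.4 -99.4]
yellow [   0.9 -100.7]
blue [ 67.6 -99.4]
red [ -63.4 -102. ]
red [ 95.1 -63.5]
yellow [   2.9 -103.2]
blue [  69.8 -102.1]
-66 -33 [ 0.5172 -0.1915]
-66 33 [ 0.5273 -0.1263]
-66 99 [ 0.5374 -0.061 ]
66 -33 [ 0.6476 -0.2117]
66 33 [ 0.6578 -0.1465]
66 99 [ 0.6679 -0.0813]
[[-0.     0.357 -0.934]
 [ 0.002 -0.934 -0.357]
 [-1.    -0.002 -0.   ]]
```

play_rows:
  targets:
    - {"delta_pos": [0.36, 0.53, 0.06], "delta_rot": [0, 0, 0], "claw": 80}
    - {"delta_pos": [0.36, 0.53, 0.06], "delta_rot": [0, 0, 0], "claw": 80}
    - {"delta_pos": [0.36, 0.53, 0.06], "delta_rot": [0, 0, 0], "claw": 80}
    - {"delta_pos": [0.36, 0.53, 0.06], "delta_rot": [0, 0, 0], "claw": 80}
    - {"delta_pos": [0.36, 0.53, 0.06], "delta_rot": [0, 0, 0], "claw": 80}
    - {"delta_pos": [0.36, 0.53, 0.06], "delta_rot": [0, 0, 0], "claw": 80}
    - {"delta_pos": [0.36, 0.53, 0.06], "delta_rot": [0, 0, 0], "claw": 80}
    - {"delta_pos": [0.36, 0.53, 0.06], "delta_rot": [0, 0, 0], "claw": 80}
    - {"delta_pos": [0.36, 0.53, 0.06], "delta_rot": [0, 0, 0], "claw": 80}
    - {"delta_pos": [0.36, 0.53, 0.06], "delta_rot": [0, 0, 0], "claw": 80}
    - {"delta_pos": [0.36, 0.53, 0.06], "delta_rot": [0, 0, 0], "claw": 80}
    - {"delta_pos": [0.36, 0.53, 0.06], "delta_rot": [0, 0, 0], "claw": 80}
    - {"delta_pos": [0.36, 0.53, 0.06], "delta_rot": [0, 0, 0], "claw": 80}
    - {"delta_pos": [0.36, 0.53, 0.06], "delta_rot": [0, 0, 0], "claw": 80}
    - {"delta_pos": [0.36, 0.53, 0.06], "delta_rot": [0, 0, 0], "claw": 80}
    - {"delta_pos": [0.36, 0.53, 0.06], "delta_rot": [0, 0, 0], "claw": 80}
    - {"delta_pos": [0.36, 0.53, 0.06], "delta_rot": [0, 0, 0], "claw": 80}
    - {"delta_pos": [0.36, 0.53, 0.06], "delta_rot": [0, 0, 0], "claw": 80}
    - {"delta_pos": [0.36, 0.53, 0.06], "delta_rot": [0, 0, 0], "claw": 80}
  newtons: 40

```text
time: 1.68
eef_pos: [0.6001, -0.1005, 0.2788]
tcp_rot: [-0.695, -0.129, 0.696, -0.127]
contact_force: [0.5, -0.8, -0.5]
opening: 0.937
```

play_rows:
  targets:
    - {"delta_pos": [-0.067, 0.426, -0.059], "delta_rot": [0, 0, 0], "claw": 75}
    - {"delta_pos": [-0.067, 0.426, -0.059], "delta_rot": [0, 0, 0], "claw": 75}
    - {"delta_pos": [-0.067, 0.426, -0.059], "delta_rot": [0, 0, 0], "claw": 75}
    - {"delta_pos": [-0.067, 0.426, -0.059], "delta_rot": [0, 0, 0], "claw": 75}
    - {"delta_pos": [-0.067, 0.426, -0.059], "delta_rot": [0, 0, 0], "claw": 75}
    - {"delta_pos": [-0.067, 0.426, -0.059], "delta_rot": [0, 0, 0], "claw": 75}
    - {"delta_pos": [-0.067, 0.426, -0.059], "delta_rot": [0, 0, 0], "claw": 75}
    - {"delta_pos": [-0.067, 0.426, -0.059], "delta_rot": [0, 0, 0], "claw": 75}
    - {"delta_pos": [-0.067, 0.426, -0.059], "delta_rot": [0, 0, 0], "claw": 75}
    - {"delta_pos": [-0.067, 0.426, -0.059], "delta_rot": [0, 0, 0], "claw": 75}
    - {"delta_pos": [-0.067, 0.426, -0.059], "delta_rot": [0, 0, 0], "claw": 75}
    - {"delta_pos": [-0.067, 0.426, -0.059], "delta_rot": [0, 0, 0], "claw": 75}
    - {"delta_pos": [-0.067, 0.426, -0.059], "delta_rot": [0, 0, 0], "claw": 75}
    - {"delta_pos": [-0.067, 0.426, -0.059], "delta_rot": [0, 0, 0], "claw": 75}

```text
time: 2.85
eef_pos: [0.5336, 0.3237, 0.2197]
tcp_rot: [-0.695, -0.128, 0.696, -0.127]
contact_force: [0.0, -0.4, -0.5]
opening: 0.878
```

```bash
python3 - <<'E'
from h import *
im=ctrl.read_camera("scene"); cv2.imwrite("pics/s1.png",cv2.resize(im[20:240,200:480],None,fx=2.5,fy=2.5))
print(ctrl.get_state()["eef_pos"])
E
```

```text
[0.5338252  0.32356197 0.21998598]
```

View pics/s1.png

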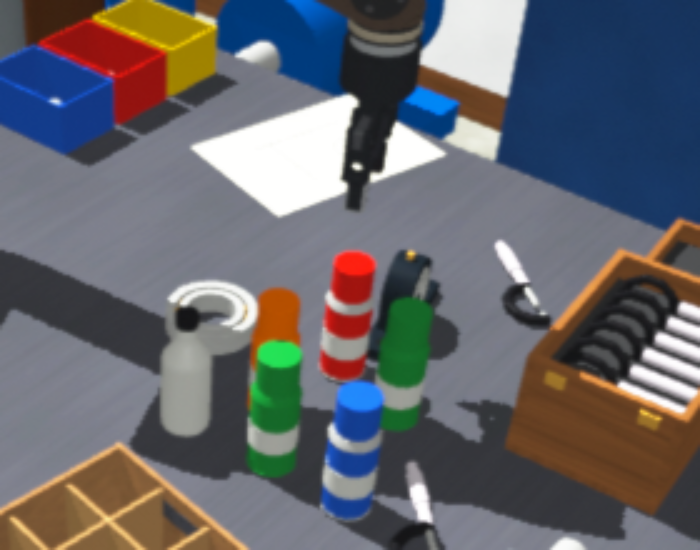

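The gripper hangs just above the red cap, in line with it (fingertips at about (355,205), cap at (353,265) in the crop), and the neighbours are clear. Next I go down and grip.

play_rows:
  targets:
    - {"delta_pos": [0, 0.001, -0.025], "delta_rot": [0, 0, 0], "claw": 75}
    - {"delta_pos": [0, 0.001, -0.05], "delta_rot": [0, 0, 0], "claw": 75}
    - {"delta_pos": [0, 0.001, -0.07], "delta_rot": [0, 0, 0], "claw": 75}
    - {"delta_pos": [0, 0.001, -0.082], "delta_rot": [0, 0, 0], "claw": 75}
    - {"delta_pos": [0, 0.001, -0.082], "delta_rot": [0, 0, 0], "claw": 75}
    - {"delta_pos": [0, 0.001, -0.082], "delta_rot": [0, 0, 0], "claw": 75}
    - {"delta_pos": [0, 0.001, -0.082], "delta_rot": [0, 0, 0], "claw": 40}
    - {"delta_pos": [0, 0.001, -0.082], "delta_rot": [0, 0, 0], "claw": 40}
    - {"delta_pos": [0, 0.001, -0.082], "delta_rot": [0, 0, 0], "claw": 40}
    - {"delta_pos": [0, 0.001, -0.082], "delta_rot": [0, 0, 0], "claw": 40}
    - {"delta_pos": [0, 0.001, -0.082], "delta_rot": [0, 0, 0], "claw": 40}
    - {"delta_pos": [0, 0.001, -0.082], "delta_rot": [0, 0, 0], "claw": 40}
    - {"delta_pos": [0, 0.001, -0.082], "delta_rot": [0, 0, 0], "claw": 40}
    - {"delta_pos": [0, 0.001, -0.082], "delta_rot": [0, 0, 0], "claw": 40}
    - {"delta_pos": [0, 0.001, -0.082], "delta_rot": [0, 0, 0], "claw": 40}
    - {"delta_pos": [0, 0.001, -0.082], "delta_rot": [0, 0, 0], "claw": 40}
  newtons: 40

```text
time: 4.23
eef_pos: [0.5339, 0.3246, 0.1381]
tcp_rot: [-0.695, -0.128, 0.696, -0.127]
contact_force: [-0.8, -0.1, 1.1]
opening: 0.472
```

play_rows:
  targets:
    - {"delta_pos": [0, 0, 0], "delta_rot": [0, 0, 0], "claw": 34}
    - {"delta_pos": [0, 0, 0], "delta_rot": [0, 0, 0], "claw": 34}
    - {"delta_pos": [0, 0, 0], "delta_rot": [0, 0, 0], "claw": 34}
    - {"delta_pos": [0, 0, 0], "delta_rot": [0, 0, 0], "claw": 34}

```text
time: 4.57
eef_pos: [0.5344, 0.3252, 0.139]
tcp_rot: [0.696, 0.128, -0.695, 0.126]
contact_force: [0.8, 1.0, 3.9]
opening: 0.399
```

```bash
python3 - <<'E'
from h import *
im=ctrl.read_camera("scene"); a=cv2.resize(im[80:190,270:410],None,fx=5,fy=5,interpolation=cv2.INTER_CUBIC)
cv2.imwrite("pics/s2.png",a)
im=ctrl.read_camera("top"); cv2.imwrite("pics/t2.png",im)
s=ctrl.get_state();print(s["eef_pos"],s["opening"])
E
```

```text
[0.53434841 0.32514163 0.13895115] 0.3994474820252113
```

View pics/s2.png

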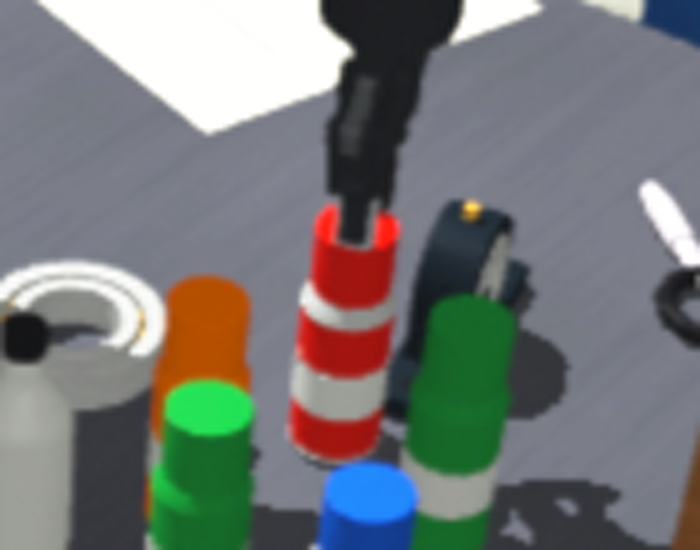

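```bash
python3 - <<'E'
from h import *
print(ctrl.finger_overhang, [a for a in dir(ctrl) if a[0]!="_"])
K,T=cam("scene")
for p in([.534,.325,.114],[.534,.325,.15],[.534,.325,.109],[.534+.016,.325-.042,.114],[.534+.008,.325-.02,.114],[.534+.008,.325-.02,.15],[.534,.325,0]):
    q=K@(T[:3,:3]@p+T[:3,3]); q=q[:2]/q[2]; print(p,((q-[270,80])*5).round())
for n in("top","scene"):
  for o in caps(n,ctrl.read_camera(n)):
    if o[0] in("red","green","orange"): print(n,*o)
im=cv2.imread("pics/t2.png"); cv2.imwrite("pics/t2c.png",cv2.resize(im[140:260,80:240],None,fx=5,fy=5,interpolation=cv2.INTER_CUBIC))
E
```

```text
0.025 ['Unreachable', 'calibration', 'finger_overhang', 'get_state', 'read_camera', 'sign_off']
[0.534, 0.325, 0.114] [352. 276.]
[0.534, 0.325, 0.15] [359. 222.]
[0.534, 0.325, 0.109] [351. 283.]
[0.55, 0.28300000000000003, 0.114] [331. 322.]
[0.542, 0.305, 0.114] [343. 298.]
[0.542, 0.305, 0.15] [349. 244.]
[0.534, 0.325, 0] [332. 436.]
top red [ 0.5596 -0.1337] 378 288 [366. 203.]
top red [0.5257 0.3135] 329 39 [149. 203.]
top red [ 0.5068 -0.2596] 691 47 [465. 210.]
top orange [ 0.9203 -0.4219] 1219 124 [521.  13.]
top orange [ 0.7457 -0.4132] 475 77 [526.  93.]
top orange [ 0.5713 -0.1446] 893 308 [378. 208.]
top orange [ 0.6634 -0.0777] 950 72 [359. 133.]
top orange [ 0.5956 -0.0754] 635 62 [357. 171.]
top orange [ 0.5828 -0.1396] 671 59 [391. 175.]
top orange [ 0.5704 -0.2014] 704 58 [425. 179.]
top orange [0.5131 0.2163] 766 49 [207. 212.]
top orange [ 0.3493 -0.3802] 319 123 [556. 300.]
top orange [ 0.2196 -0.3827] 348 118 [557. 377.]
top green [0.6259 0.2951] 837 47 [166. 155.]
top green [0.5693 0.1471] 734 49 [243. 182.]
scene red [-0.058   0.5489] 991 168 [246.  45.]
scene red [0.5371 0.3161] 247 44 [340. 132.]
scene red [0.5883 0.2321] 169 46 [338. 149.]
scene red [ 0.5039 -0.2568] 494 44 [171. 242.]
scene red [ 0.6686 -0.2434] 893 294 [232. 301.]
scene orange [0.3969 0.753 ] 336 119 [386.  58.]
scene orange [0.5149 0.213 ] 365 47 [310. 147.]
scene orange [ 0.6838 -0.2574] 506 284 [239. 306.]
scene orange [ 0.5259 -0.5861] 426 119 [ 31. 342.]
scene green [-0.5673  0.4006] 690 98 [114.  16.]
scene green [0.6277 0.2924] 604 48 [362. 157.]
scene green [0.5701 0.1431] 631 47 [310. 174.]
scene green [0.6626 0.0116] 155 42 [308. 205.]
```

View pics/t2c.png

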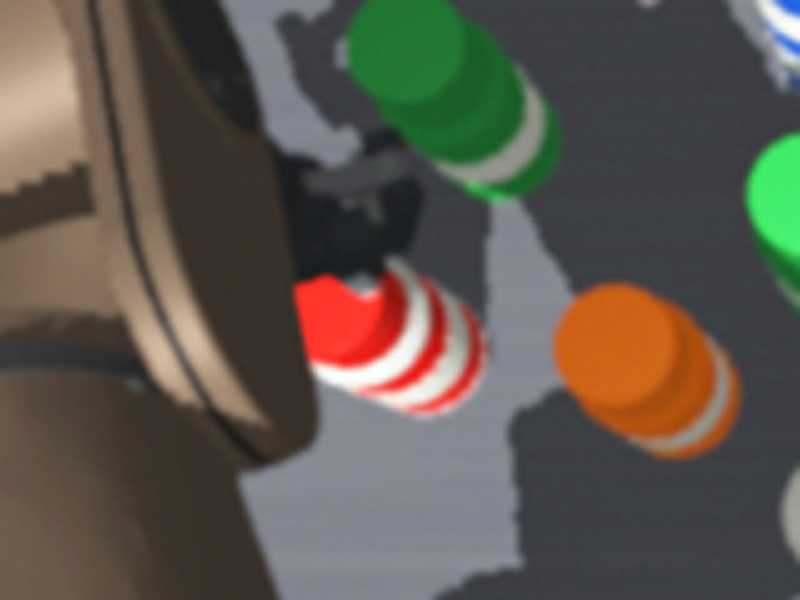

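```bash
python3 - <<'E'
from h import *
P=[K@T[:3] for K,T in map(cam,("top","scene"))]
for a,b in(((153,197),(341,128.4)),((152,197),(341,127))):
    X=cv2.triangulatePoints(*P,np.float64(a).reshape(2,1),np.float64(b).reshape(2,1))[:,0]; X=X[:3]/X[3]
    q=P[0]@np.r_[X,1]; print(X.round(4), (q[:2]/q[2]).round(1),a)
K,T=cam("top"); print("top cam",-T[:3,:3].T@T[:3,3])
s=ctrl.get_state(); print(s["eef_pos"],s["contact_force"],s["wrist_torque"],s["qpos"])
E
```

```text
[0.5394 0.3103 0.1462] [151.5 195.5] (153, 197)
[0.5386 0.3109 0.1501] [150.5 195.5] (152, 197)
top cam [0.39978824 0.07711865 0.89565707]
[0.5343728  0.32511385 0.13896504] [1.05238977 1.33512472 5.33518977] [ 0.34690994  0.01678383 -0.06145806] [0.38344863 0.25511868 1.77087799 0.00293288 1.11461417 1.59096845]
```

The fingers have not gripped. Triangulated, the near fingertip is at z≈0.147, on top of the cap, while its x,y match the TCP. The tips therefore sit about 34 mm higher relative to the reported TCP than stated. I'll lift, open, go lower and test the grip by the opening.

play_rows:
  targets:
    - {"delta_pos": [0, 0, 0.03], "delta_rot": [0, 0, 0], "claw": 34}
    - {"delta_pos": [0, 0, 0.03], "delta_rot": [0, 0, 0], "claw": 34}
    - {"delta_pos": [0, 0, 0.03], "delta_rot": [0, 0, 0], "claw": 75}
    - {"delta_pos": [0, 0, 0.03], "delta_rot": [0, 0, 0], "claw": 75}
    - {"delta_pos": [0, 0, 0.03], "delta_rot": [0, 0, 0], "claw": 75}
    - {"delta_pos": [0, 0, 0.03], "delta_rot": [0, 0, 0], "claw": 75}
    - {"delta_pos": [0, 0, 0.03], "delta_rot": [0, 0, 0], "claw": 75}
    - {"delta_pos": [0, 0, 0.03], "delta_rot": [0, 0, 0], "claw": 75}

```text
time: 5.43
eef_pos: [0.534, 0.3249, 0.1681]
tcp_rot: [-0.695, -0.128, 0.696, -0.126]
contact_force: [0.6, 0.3, -0.2]
opening: 0.88
```

```bash
python3 - <<'E'
from h import *
im=ctrl.read_camera("scene"); a=cv2.resize(im[60:190,270:430],None,fx=3,fy=3,interpolation=cv2.INTER_CUBIC)
im=ctrl.read_camera("top"); b=cv2.resize(im[130:260,80:180],None,fx=3,fy=3,interpolation=cv2.INTER_CUBIC)
cv2.imwrite("pics/s3.png",np.hstack([a,b]))
s=ctrl.get_state();print(s["eef_pos"],s["opening"],s["contact_force"])
for n in("top","scene"):
  for o in caps(n,ctrl.read_camera(n)):
    if o[0]=="red" and o[1][1]>.25: print(n,*o)
E
```

```text
[0.53422694 0.32504026 0.16856386] 0.8753354778561147 [ 0.24695498 -0.92346428 -0.34663769]
top red [0.5339 0.3261] 607 47 [145. 200.]
scene red [-0.058   0.5489] 992 168 [246.  45.]
scene red [0.5352 0.3206] 308 44 [341. 131.]
```

View pics/s3.png

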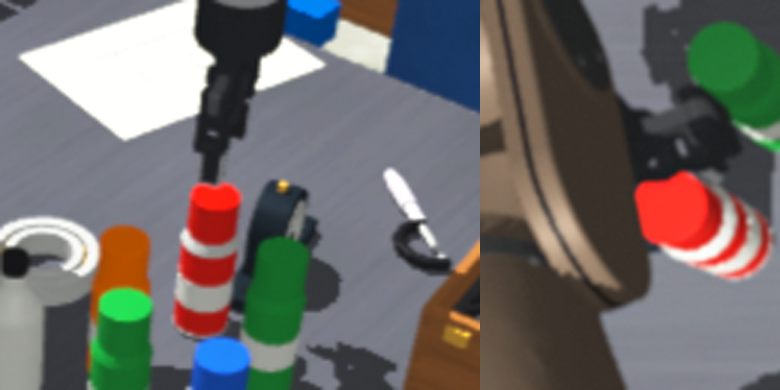

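The red can is still standing where it was. The fingertips are level with the cap top at this TCP height, so I can go down to TCP z≈0.105.

play_rows:
  targets:
    - {"delta_pos": [0, 0, -0.02], "delta_rot": [0, 0, 0], "claw": 75}
    - {"delta_pos": [0, 0, -0.035], "delta_rot": [0, 0, 0], "claw": 75}
    - {"delta_pos": [0, 0, -0.05], "delta_rot": [0, 0, 0], "claw": 75}
    - {"delta_pos": [0, 0, -0.062], "delta_rot": [0, 0, 0], "claw": 75}
    - {"delta_pos": [0, 0, -0.062], "delta_rot": [0, 0, 0], "claw": 75}
    - {"delta_pos": [0, 0, -0.062], "delta_rot": [0, 0, 0], "claw": 38}
    - {"delta_pos": [0, 0, -0.062], "delta_rot": [0, 0, 0], "claw": 38}
    - {"delta_pos": [0, 0, -0.062], "delta_rot": [0, 0, 0], "claw": 38}
    - {"delta_pos": [0, 0, -0.062], "delta_rot": [0, 0, 0], "claw": 38}
    - {"delta_pos": [0, 0, -0.062], "delta_rot": [0, 0, 0], "claw": 38}
    - {"delta_pos": [0, 0, -0.062], "delta_rot": [0, 0, 0], "claw": 38}
    - {"delta_pos": [0, 0, -0.062], "delta_rot": [0, 0, 0], "claw": 38}
    - {"delta_pos": [0, 0, -0.062], "delta_rot": [0, 0, 0], "claw": 38}
    - {"delta_pos": [0, 0, -0.062], "delta_rot": [0, 0, 0], "claw": 38}

```text
time: 6.8
eef_pos: [0.5354, 0.3255, 0.1084]
tcp_rot: [0.697, 0.128, -0.694, 0.126]
contact_force: [0.5, -1.0, 5.3]
opening: 0.518
```

The opening is 44 mm, which matches the 45 mm cap. Lifting now.

play_rows:
  targets:
    - {"delta_pos": [0, 0, 0.015], "delta_rot": [0, 0, 0], "claw": 38}
    - {"delta_pos": [0, 0, 0.03], "delta_rot": [0, 0, 0], "claw": 38}
    - {"delta_pos": [0, 0, 0.05], "delta_rot": [0, 0, 0], "claw": 38}
    - {"delta_pos": [0, 0, 0.07], "delta_rot": [0, 0, 0], "claw": 38}
    - {"delta_pos": [0, 0, 0.09], "delta_rot": [0, 0, 0], "claw": 38}
    - {"delta_pos": [0, 0, 0.11], "delta_rot": [0, 0, 0], "claw": 38}
    - {"delta_pos": [0, 0, 0.13], "delta_rot": [0, 0, 0], "claw": 38}
    - {"delta_pos": [0, 0, 0.15], "delta_rot": [0, 0, 0], "claw": 38}
    - {"delta_pos": [0, 0, 0.17], "delta_rot": [0, 0, 0], "claw": 38}
    - {"delta_pos": [0, 0, 0.18], "delta_rot": [0, 0, 0], "claw": 38}
    - {"delta_pos": [0, 0, 0.18], "delta_rot": [0, 0, 0], "claw": 38}
    - {"delta_pos": [0, 0, 0.18], "delta_rot": [0, 0, 0], "claw": 38}

```text
time: 7.8
eef_pos: [0.535, 0.3254, 0.2875]
tcp_rot: [0.696, 0.128, -0.695, 0.126]
contact_force: [0.3, -0.2, -2.2]
opening: 0.518
```

```bash
python3 - <<'E'
from h import *
im=ctrl.read_camera("scene"); cv2.imwrite("pics/s4.png",cv2.resize(im[0:230,200:480],None,fx=2.5,fy=2.5))
s=ctrl.get_state();print(s["eef_pos"],s["opening"],s["contact_force"],s["wrist_torque"])
E
```

```text
[0.53461256 0.32519496 0.28633554] 0.5167654729238121 [-0.10303328 -0.8028422  -2.42279247] [-0.02111881 -0.00943317  0.01439965]
```

View pics/s4.png

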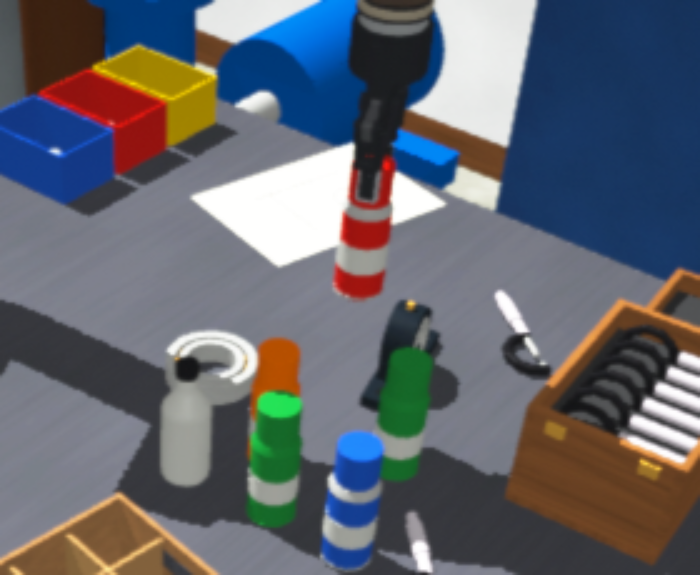

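The red can is lifted, upright, with its bottom at about z 0.178. Next I carry it over the red-row cell (−66, +33).

play_rows:
  targets:
    - {"delta_pos": [0, -0.015, 0.01], "delta_rot": [0, 0, 0], "claw": 38}
    - {"delta_pos": [0, -0.04, 0.01], "delta_rot": [0, 0, 0], "claw": 38}
    - {"delta_pos": [0, -0.07, 0.01], "delta_rot": [0, 0, 0], "claw": 38}
    - {"delta_pos": [0, -0.1, 0.01], "delta_rot": [0, 0, 0], "claw": 38}
    - {"delta_pos": [0, -0.13, 0.01], "delta_rot": [0, 0, 0], "claw": 38}
    - {"delta_pos": [0, -0.16, 0.01], "delta_rot": [0, 0, 0], "claw": 38}
    - {"delta_pos": [0, -0.19, 0.01], "delta_rot": [0, 0, 0], "claw": 38}
    - {"delta_pos": [0, -0.22, 0.01], "delta_rot": [0, 0, 0], "claw": 38}
    - {"delta_pos": [0, -0.25, 0.01], "delta_rot": [0, 0, 0], "claw": 38}
    - {"delta_pos": [-0.002, -0.28, 0.01], "delta_rot": [0, 0, 0], "claw": 38}
    - {"delta_pos": [-0.003, -0.31, 0.01], "delta_rot": [0, 0, 0], "claw": 38}
    - {"delta_pos": [-0.004, -0.34, 0.01], "delta_rot": [0, 0, 0], "claw": 38}
    - {"delta_pos": [-0.005, -0.37, 0.01], "delta_rot": [0, 0, 0], "claw": 38}
    - {"delta_pos": [-0.006, -0.4, 0], "delta_rot": [0, 0, 0], "claw": 38}
    - {"delta_pos": [-0.007, -0.425, -0.01], "delta_rot": [0, 0, 0], "claw": 38}
    - {"delta_pos": [-0.007, -0.442, -0.02], "delta_rot": [0, 0, 0], "claw": 38}
    - {"delta_pos": [-0.007, -0.4515, -0.03], "delta_rot": [0, 0, 0], "claw": 38}
    - {"delta_pos": [-0.007, -0.4515, -0.04], "delta_rot": [0, 0, 0], "claw": 38}
    - {"delta_pos": [-0.007, -0.4515, -0.05], "delta_rot": [0, 0, 0], "claw": 38}
    - {"delta_pos": [-0.007, -0.4515, -0.05], "delta_rot": [0, 0, 0], "claw": 38}

```text
time: 9.52
eef_pos: [0.526, -0.1249, 0.2329]
tcp_rot: [-0.694, -0.13, 0.697, -0.125]
contact_force: [-0.1, 0.1, -1.3]
opening: 0.517
```

```bash
python3 - <<'E'
from h import *
im=ctrl.read_camera("scene"); a=cv2.resize(im[130:340,140:320],None,fx=2.2,fy=2.2,interpolation=cv2.INTER_CUBIC)
b=cv2.resize(ctrl.read_camera("top")[80:290,310:490],None,fx=2.2,fy=2.2,interpolation=cv2.INTER_CUBIC)
cv2.imwrite("pics/s5.png",np.hstack([a,b]))
s=ctrl.get_state();print(s["eef_pos"],s["opening"],s["contact_force"],s["tcp_rot"])
E
```

```text
[ 0.52736705 -0.12510627  0.23565373] 0.5183148721572096 [ 0.25087567  0.19924309 -0.5707234 ] [-0.69505874 -0.12912739  0.69586494 -0.12645728]
```

View pics/s5.png

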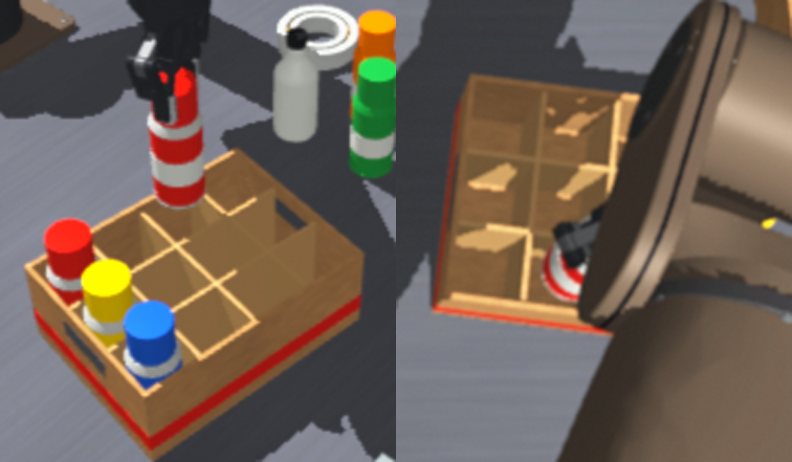

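```bash
python3 - <<'E'
from h import *
K,T=cam("scene")
im=ctrl.read_camera("scene"); s=ctrl.get_state()
x,y,z=s["eef_pos"]; b=z-.1084
for p in([x,y,b],[.5273,-.1263,b],[x,y,b+.07]):
    q=K@(T[:3,:3]@p+T[:3,3]); print(np.round(p,3),(q[:2]/q[2]).round(1))
h=cv2.cvtColor(im,cv2.COLOR_BGR2HSV); m=cv2.inRange(h,(0,140,60),(6,255,255))|cv2.inRange(h,(174,140,60),(179,255,255))
m[:, :203]=0; m[:, 240:]=0; m[:150]=0; m[226:]=0
for r in range(172,228,4):
    c=np.flatnonzero(m[r]); print(r,c.min() if len(c) else None,c.max() if len(c) else None,end=" | ")
E
```

```text
[ 0.528 -0.125  0.128] [222.8 216.7]
[ 0.527 -0.126  0.128] [222.3 216.8]
[ 0.528 -0.125  0.198] [221.2 193.9]
172 220 229 | 176 221 229 | 180 221 229 | 184 221 227 | 188 231 231 | 192 209 231 | 196 209 231 | 200 212 229 | 204 None None | 208 None None | 212 210 233 | 216 211 232 | 220 213 230 | 224 None None |
```

play_rows:
  targets:
    - {"delta_pos": [0.002, -0.0005, 0], "delta_rot": [0, 0, 0], "claw": 38}
    - {"delta_pos": [0.002, -0.0005, -0.01], "delta_rot": [0, 0, 0], "claw": 38}
    - {"delta_pos": [0.002, -0.0005, -0.02], "delta_rot": [0, 0, 0], "claw": 38}
    - {"delta_pos": [0.002, -0.0005, -0.03], "delta_rot": [0, 0, 0], "claw": 38}
    - {"delta_pos": [0.002, -0.0005, -0.04], "delta_rot": [0, 0, 0], "claw": 38}
    - {"delta_pos": [0.002, -0.0005, -0.05], "delta_rot": [0, 0, 0], "claw": 38}
    - {"delta_pos": [0.002, -0.0005, -0.06], "delta_rot": [0, 0, 0], "claw": 38}
    - {"delta_pos": [0.002, -0.0005, -0.07], "delta_rot": [0, 0, 0], "claw": 38}
    - {"delta_pos": [0.002, -0.0005, -0.08], "delta_rot": [0, 0, 0], "claw": 38}
    - {"delta_pos": [0.002, -0.0005, -0.09], "delta_rot": [0, 0, 0], "claw": 38}
    - {"delta_pos": [0.002, -0.0005, -0.1], "delta_rot": [0, 0, 0], "claw": 38}
    - {"delta_pos": [0.002, -0.0005, -0.108], "delta_rot": [0, 0, 0], "claw": 38}
    - {"delta_pos": [0.002, -0.0005, -0.112], "delta_rot": [0, 0, 0], "claw": 38}
    - {"delta_pos": [0.002, -0.0005, -0.115], "delta_rot": [0, 0, 0], "claw": 38}
    - {"delta_pos": [0.002, -0.0005, -0.115], "delta_rot": [0, 0, 0], "claw": 38}
    - {"delta_pos": [0.002, -0.0005, -0.115], "delta_rot": [0, 0, 0], "claw": 38}

```text
time: 11.0
eef_pos: [0.5301, -0.1259, 0.1219]
tcp_rot: [0.696, 0.129, -0.695, 0.127]
contact_force: [0.2, 0.9, -1.2]
opening: 0.518
```

No contact so far. The floor should come at TCP z≈0.113, so I'll feel for it.

play_rows:
  targets:
    - {"delta_pos": [0, 0, -0.003], "delta_rot": [0, 0, 0], "claw": 38}
    - {"delta_pos": [0, 0, -0.005], "delta_rot": [0, 0, 0], "claw": 38}
    - {"delta_pos": [0, 0, -0.007], "delta_rot": [0, 0, 0], "claw": 38}
    - {"delta_pos": [0, 0, -0.009], "delta_rot": [0, 0, 0], "claw": 38}
    - {"delta_pos": [0, 0, -0.01], "delta_rot": [0, 0, 0], "claw": 38}
    - {"delta_pos": [0, 0, -0.01], "delta_rot": [0, 0, 0], "claw": 38}

```text
time: 11.5
eef_pos: [0.5306, -0.126, 0.1134]
tcp_rot: [0.696, 0.129, -0.695, 0.127]
contact_force: [-1.9, 0.9, 4.2]
opening: 0.517
```

The floor contact came at the expected height (4 N). Releasing and going up.

play_rows:
  targets:
    - {"delta_pos": [0, 0, 0], "delta_rot": [0, 0, 0], "claw": 50}
    - {"delta_pos": [0, 0, 0], "delta_rot": [0, 0, 0], "claw": 58}
    - {"delta_pos": [0, 0, 0], "delta_rot": [0, 0, 0], "claw": 65}
    - {"delta_pos": [0, 0, 0], "delta_rot": [0, 0, 0], "claw": 70}
    - {"delta_pos": [0, 0, 0], "delta_rot": [0, 0, 0], "claw": 70}
    - {"delta_pos": [0, 0, 0], "delta_rot": [0, 0, 0], "claw": 70}
    - {"delta_pos": [0, 0, 0.02], "delta_rot": [0, 0, 0], "claw": 70}
    - {"delta_pos": [0, 0, 0.04], "delta_rot": [0, 0, 0], "claw": 70}
    - {"delta_pos": [0, 0, 0.07], "delta_rot": [0, 0, 0], "claw": 70}
    - {"delta_pos": [0, 0, 0.1], "delta_rot": [0, 0, 0], "claw": 70}
    - {"delta_pos": [0, 0, 0.13], "delta_rot": [0, 0, 0], "claw": 70}
    - {"delta_pos": [0, 0, 0.13], "delta_rot": [0, 0, 0], "claw": 70}

```text
time: 12.5
eef_pos: [0.5339, -0.1274, 0.2513]
tcp_rot: [0.7, 0.126, -0.691, 0.13]
contact_force: [0.3, 0.2, 0.9]
opening: 0.818
```

play_rows:
  targets:
    - {"delta_pos": [-0.003, 0.002, -0.008], "delta_rot": [0, 0, 0], "claw": 70}

```text
time: 12.58
eef_pos: [0.5324, -0.1261, 0.2459]
tcp_rot: [0.701, 0.125, -0.689, 0.131]
contact_force: [-0.2, 0.1, -0.5]
opening: 0.822
```

```bash
python3 - <<'E'
from h import *
ctrl.read_camera("top");ctrl.read_camera("top")
from scipy.spatial.transform import Rotation as R
s=ctrl.get_state(); q=R.from_quat(s["tcp_rot"]); d=R.from_quat([-0.69534668,-0.12901977,0.69540931,-0.1274864])
print(s["eef_pos"],((d*q.inv()).as_rotvec()/np.pi).round(4))
E
```

```text
[ 0.53019219 -0.12497229  0.24212498] [0.0014 0.0039 0.0003]
```

play_rows:
  targets:
    - {"delta_pos": [0.03, 0.06, -0.01], "delta_rot": [0.0014, 0.0039, 0], "claw": 75}
    - {"delta_pos": [0.045, 0.09, -0.01], "delta_rot": [0.0014, 0.0039, 0], "claw": 75}
    - {"delta_pos": [0.06, 0.12, -0.01], "delta_rot": [0.0014, 0.0039, 0], "claw": 75}
    - {"delta_pos": [0.075, 0.15, -0.02], "delta_rot": [0.0014, 0.0039, 0], "claw": 75}
    - {"delta_pos": [0.09, 0.18, -0.02], "delta_rot": [0.0014, 0.0039, 0], "claw": 75}
    - {"delta_pos": [0.105, 0.21, -0.03], "delta_rot": [0.0014, 0.0039, 0], "claw": 75}
    - {"delta_pos": [0.12, 0.24, -0.03], "delta_rot": [0.0014, 0.0039, 0], "claw": 75}
    - {"delta_pos": [0.13, 0.26, -0.04], "delta_rot": [0.0014, 0.0039, 0], "claw": 75}
    - {"delta_pos": [0.137, 0.2725, -0.04], "delta_rot": [0.0014, 0.0039, 0], "claw": 75}
    - {"delta_pos": [0.137, 0.2725, -0.04], "delta_rot": [0.0014, 0.0039, 0], "claw": 75}
    - {"delta_pos": [0.137, 0.2725, -0.04], "delta_rot": [0.0014, 0.0039, 0], "claw": 75}
    - {"delta_pos": [0.137, 0.2725, -0.04], "delta_rot": [0.0014, 0.0039, 0], "claw": 75}
    - {"delta_pos": [0.137, 0.2725, -0.04], "delta_rot": [0.0014, 0.0039, 0], "claw": 75}

```text
time: 13.77
eef_pos: [0.6667, 0.1464, 0.2017]
tcp_rot: [-0.695, -0.128, 0.696, -0.127]
contact_force: [-0.9, -0.0, 0.4]
opening: 0.876
```

```bash
python3 - <<'E'
from h import *
a=cv2.resize(ctrl.read_camera("scene")[60:310,140:400],None,fx=1.5,fy=2*.75)
b=cv2.resize(ctrl.read_camera("top")[80:290,310:490],None,fx=1.786,fy=1.786)
cv2.imwrite("pics/s6.png",np.hstack([a,b[:375]]))
print(ctrl.get_state()["eef_pos"])
for n in("top","scene"):
  for o in caps(n,ctrl.read_camera(n)):
    if o[0] in("red","blue") and o[1][0]>.45: print(n,*o)
E
```

```text
[0.66700455 0.1464592  0.20231559]
top red [ 0.5596 -0.1337] 392 288 [366. 204.]
top red [ 0.5294 -0.1274] 590 46 [392. 198.]
top red [ 0.5068 -0.2596] 692 47 [465. 210.]
top blue [ 0.6407 -0.2801] 674 45 [470. 140.]
scene red [ 0.5272 -0.1255] 459 45 [223. 215.]
scene red [ 0.5039 -0.2568] 494 44 [171. 242.]
scene red [ 0.6686 -0.2434] 889 294 [232. 301.]
scene blue [0.6679 0.1439] 382 43 [343. 184.]
scene blue [0.7133 0.066 ] 186 47 [340. 204.]
scene blue [ 0.6375 -0.2779] 557 44 [208. 281.]
```

View pics/s6.png

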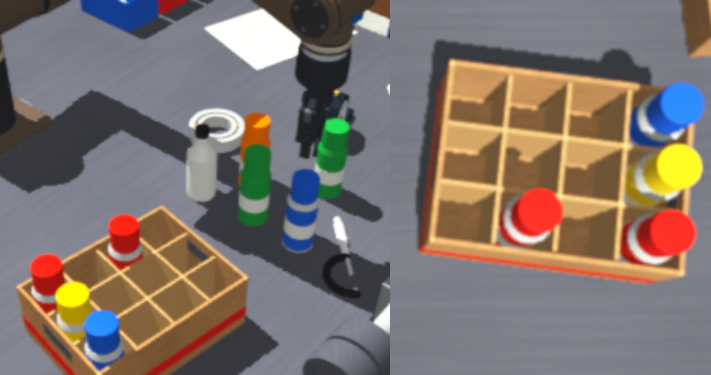

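The red can stands upright in its row, one empty cell from the red stock can, and the stock cans read the same as before. The gripper is over the blue can. Going down to the same grip height.

play_rows:
  targets:
    - {"delta_pos": [0, 0.001, -0.02], "delta_rot": [0, 0, 0], "claw": 75}
    - {"delta_pos": [0, 0.001, -0.04], "delta_rot": [0, 0, 0], "claw": 75}
    - {"delta_pos": [0, 0.001, -0.06], "delta_rot": [0, 0, 0], "claw": 75}
    - {"delta_pos": [0, 0.001, -0.08], "delta_rot": [0, 0, 0], "claw": 75}
    - {"delta_pos": [0, 0.001, -0.095], "delta_rot": [0, 0, 0], "claw": 75}
    - {"delta_pos": [0, 0.001, -0.095], "delta_rot": [0, 0, 0], "claw": 75}
    - {"delta_pos": [0, 0.001, -0.095], "delta_rot": [0, 0, 0], "claw": 38}
    - {"delta_pos": [0, 0.001, -0.095], "delta_rot": [0, 0, 0], "claw": 38}
    - {"delta_pos": [0, 0.001, -0.095], "delta_rot": [0, 0, 0], "claw": 38}
    - {"delta_pos": [0, 0.001, -0.095], "delta_rot": [0, 0, 0], "claw": 38}
    - {"delta_pos": [0, 0.001, -0.095], "delta_rot": [0, 0, 0], "claw": 38}
    - {"delta_pos": [0, 0.001, -0.095], "delta_rot": [0, 0, 0], "claw": 38}
    - {"delta_pos": [0, 0.001, -0.095], "delta_rot": [0, 0, 0], "claw": 38}
    - {"delta_pos": [0, 0.001, -0.095], "delta_rot": [0, 0, 0], "claw": 38}
    - {"delta_pos": [0, 0.001, -0.095], "delta_rot": [0, 0, 0], "claw": 38}

```text
time: 15.22
eef_pos: [0.6686, 0.1478, 0.1098]
tcp_rot: [0.697, 0.128, -0.694, 0.127]
contact_force: [-0.5, -0.6, 4.7]
opening: 0.513
```

play_rows:
  targets:
    - {"delta_pos": [0, 0, 0.015], "delta_rot": [0, 0, 0], "claw": 38}
    - {"delta_pos": [0, 0, 0.03], "delta_rot": [0, 0, 0], "claw": 38}
    - {"delta_pos": [0, 0, 0.05], "delta_rot": [0, 0, 0], "claw": 38}
    - {"delta_pos": [0, 0, 0.07], "delta_rot": [0, 0, 0], "claw": 38}
    - {"delta_pos": [0, 0, 0.09], "delta_rot": [0, 0, 0], "claw": 38}
    - {"delta_pos": [0, 0, 0.11], "delta_rot": [0, 0, 0], "claw": 38}
    - {"delta_pos": [0, 0, 0.13], "delta_rot": [0, 0, 0], "claw": 38}
    - {"delta_pos": [0, 0, 0.15], "delta_rot": [0, 0, 0], "claw": 38}
    - {"delta_pos": [0, 0, 0.17], "delta_rot": [0, 0, 0], "claw": 38}
    - {"delta_pos": [0, 0, 0.175], "delta_rot": [0, 0, 0], "claw": 38}
    - {"delta_pos": [0, 0, 0.175], "delta_rot": [0, 0, 0], "claw": 38}
    - {"delta_pos": [0, 0, 0.175], "delta_rot": [0, 0, 0], "claw": 38}

```text
time: 16.22
eef_pos: [0.6682, 0.1478, 0.2843]
tcp_rot: [0.697, 0.128, -0.694, 0.127]
contact_force: [0.2, 1.1, -4.0]
opening: 0.512
```

play_rows:
  targets:
    - {"delta_pos": [0, -0.015, 0], "delta_rot": [0, 0, 0], "claw": 38}
    - {"delta_pos": [0, -0.035, 0], "delta_rot": [0, 0, 0], "claw": 38}
    - {"delta_pos": [0, -0.06, 0], "delta_rot": [0, 0, 0], "claw": 38}
    - {"delta_pos": [-0.002, -0.085, 0], "delta_rot": [0, 0, 0], "claw": 38}
    - {"delta_pos": [-0.003, -0.11, 0], "delta_rot": [0, 0, 0], "claw": 38}
    - {"delta_pos": [-0.004, -0.135, 0], "delta_rot": [0, 0, 0], "claw": 38}
    - {"delta_pos": [-0.005, -0.16, 0], "delta_rot": [0, 0, 0], "claw": 38}
    - {"delta_pos": [-0.006, -0.185, 0], "delta_rot": [0, 0, 0], "claw": 38}
    - {"delta_pos": [-0.007, -0.21, 0], "delta_rot": [0, 0, 0], "claw": 38}
    - {"delta_pos": [-0.008, -0.235, 0], "delta_rot": [0, 0, 0], "claw": 38}
    - {"delta_pos": [-0.009, -0.26, 0], "delta_rot": [0, 0, 0], "claw": 38}
    - {"delta_pos": [-0.009, -0.28, -0.01], "delta_rot": [0, 0, 0], "claw": 38}
    - {"delta_pos": [-0.009, -0.294, -0.02], "delta_rot": [0, 0, 0], "claw": 38}
    - {"delta_pos": [-0.009, -0.294, -0.035], "delta_rot": [0, 0, 0], "claw": 38}
    - {"delta_pos": [-0.009, -0.294, -0.045], "delta_rot": [0, 0, 0], "claw": 38}
    - {"delta_pos": [-0.009, -0.294, -0.045], "delta_rot": [0, 0, 0], "claw": 38}
    - {"delta_pos": [-0.009, -0.294, -0.045], "delta_rot": [0, 0, 0], "claw": 38}
    - {"delta_pos": [-0.009, -0.294, -0.045], "delta_rot": [0, 0, 0], "claw": 38}

```text
time: 17.72
eef_pos: [0.6594, -0.1456, 0.2395]
tcp_rot: [0.697, 0.129, -0.694, 0.127]
contact_force: [-0.2, 0.8, -2.6]
opening: 0.516
```

```bash
python3 - <<'E'
from h import *
K,T=cam("scene"); im=ctrl.read_camera("scene"); s=ctrl.get_state()
from scipy.spatial.transform import Rotation as R
d=R.from_quat([-0.69534668,-0.12901977,0.69540931,-0.1274864])
x,y,z=s["eef_pos"]; b=z-.1098; print(s["eef_pos"],((d*R.from_quat(s["tcp_rot"]).inv()).as_rotvec()/np.pi).round(4))
for p in([x,y,b],[.6578,-.1465,b],[x,y,b+.07]):
    q=K@(T[:3,:3]@p+T[:3,3]); print(np.round(p,3),(q[:2]/q[2]).round(1))
h=cv2.cvtColor(im,cv2.COLOR_BGR2HSV); m=cv2.inRange(h,(105,130,60),(125,255,255)); u,v=int(q[0]/q[2]),int(q[1]/q[2])
for r in range(v-16,v+40,4):
    c=np.flatnonzero(m[r,u-20:u+20])+u-20; print(r,(c.min(),c.max()) if len(c) else None,end=" | ")
E
```

```text
[ 0.65968885 -0.14568941  0.24025488] [0.0001 0.0016 0.0003]
[ 0.66  -0.146  0.13 ] [260.2 250.2]
[ 0.658 -0.146  0.13 ] [259.3 250. ]
[ 0.66  -0.146  0.2  ] [260.2 227.3]
211 (np.int64(248), np.int64(270)) | 215 (np.int64(262), np.int64(269)) | 219 (np.int64(253), np.int64(266)) | 223 (np.int64(247), np.int64(271)) | 227 (np.int64(247), np.int64(272)) | 231 (np.int64(248), np.int64(271)) | 235 (np.int64(251), np.int64(268)) | 239 None | 243 None | 247 (np.int64(248), np.int64(271)) | 251 (np.int64(249), np.int64(270)) | 255 (np.int64(252), np.int64(267)) | 259 None | 263 None |
```

The can is in line with the cell to within 1 px. Lowering.

play_rows:
  targets:
    - {"delta_pos": [0, 0, -0.01], "delta_rot": [0, 0.0016, 0], "claw": 38}
    - {"delta_pos": [0, 0, -0.02], "delta_rot": [0, 0.0016, 0], "claw": 38}
    - {"delta_pos": [0, 0, -0.03], "delta_rot": [0, 0.0016, 0], "claw": 38}
    - {"delta_pos": [0, 0, -0.04], "delta_rot": [0, 0.0016, 0], "claw": 38}
    - {"delta_pos": [0, 0, -0.05], "delta_rot": [0, 0.0016, 0], "claw": 38}
    - {"delta_pos": [0, 0, -0.06], "delta_rot": [0, 0.0016, 0], "claw": 38}
    - {"delta_pos": [0, 0, -0.07], "delta_rot": [0, 0.0016, 0], "claw": 38}
    - {"delta_pos": [0, 0, -0.08], "delta_rot": [0, 0.0016, 0], "claw": 38}
    - {"delta_pos": [0, 0, -0.09], "delta_rot": [0, 0.0016, 0], "claw": 38}
    - {"delta_pos": [0, 0, -0.1], "delta_rot": [0, 0.0016, 0], "claw": 38}
    - {"delta_pos": [0, 0, -0.108], "delta_rot": [0, 0.0016, 0], "claw": 38}
    - {"delta_pos": [0, 0, -0.114], "delta_rot": [0, 0.0016, 0], "claw": 38}
    - {"delta_pos": [0, 0, -0.117], "delta_rot": [0, 0.0016, 0], "claw": 38}
    - {"delta_pos": [0, 0, -0.117], "delta_rot": [0, 0.0016, 0], "claw": 38}
    - {"delta_pos": [0, 0, -0.117], "delta_rot": [0, 0.0016, 0], "claw": 38}

```text
time: 19.02
eef_pos: [0.6599, -0.1458, 0.1235]
tcp_rot: [0.695, 0.129, -0.695, 0.127]
contact_force: [-1.5, -0.1, -2.7]
opening: 0.514
```

play_rows:
  targets:
    - {"delta_pos": [0, 0, -0.003], "delta_rot": [0, 0, 0], "claw": 38}
    - {"delta_pos": [0, 0, -0.005], "delta_rot": [0, 0, 0], "claw": 38}
    - {"delta_pos": [0, 0, -0.007], "delta_rot": [0, 0, 0], "claw": 38}
    - {"delta_pos": [0, 0, -0.009], "delta_rot": [0, 0, 0], "claw": 38}
    - {"delta_pos": [0, 0, -0.01], "delta_rot": [0, 0, 0], "claw": 38}
    - {"delta_pos": [0, 0, -0.01], "delta_rot": [0, 0, 0], "claw": 38}

```text
time: 19.52
eef_pos: [0.6604, -0.1458, 0.1149]
tcp_rot: [0.696, 0.128, -0.695, 0.127]
contact_force: [-1.4, 0.2, 3.5]
opening: 0.519
```

The can is on the floor at the expected height (0.1149, 3.5 N). Releasing, going up and moving clear.

play_rows:
  targets:
    - {"delta_pos": [0, 0, 0], "delta_rot": [0, 0, 0], "claw": 50}
    - {"delta_pos": [0, 0, 0], "delta_rot": [0, 0, 0], "claw": 58}
    - {"delta_pos": [0, 0, 0], "delta_rot": [0, 0, 0], "claw": 65}
    - {"delta_pos": [0, 0, 0], "delta_rot": [0, 0, 0], "claw": 70}
    - {"delta_pos": [0, 0, 0], "delta_rot": [0, 0, 0], "claw": 70}
    - {"delta_pos": [0, 0, 0], "delta_rot": [0, 0, 0], "claw": 70}
    - {"delta_pos": [0, 0, 0.02], "delta_rot": [0, 0, 0], "claw": 70}
    - {"delta_pos": [0, 0, 0.04], "delta_rot": [0, 0, 0], "claw": 70}
    - {"delta_pos": [0, 0, 0.07], "delta_rot": [0, 0, 0], "claw": 70}
    - {"delta_pos": [0, 0, 0.1], "delta_rot": [0, 0, 0], "claw": 70}
    - {"delta_pos": [0, 0, 0.13], "delta_rot": [0, 0, 0], "claw": 70}
    - {"delta_pos": [0, 0.04, 0.14], "delta_rot": [0, 0, 0], "claw": 70}
    - {"delta_pos": [0, 0.08, 0.14], "delta_rot": [0, 0, 0], "claw": 70}
    - {"delta_pos": [0, 0.12, 0.14], "delta_rot": [0, 0, 0], "claw": 70}
    - {"delta_pos": [0, 0.16, 0.14], "delta_rot": [0, 0, 0], "claw": 70}
    - {"delta_pos": [0, 0.2, 0.14], "delta_rot": [0, 0, 0], "claw": 70}
    - {"delta_pos": [0, 0.2, 0.14], "delta_rot": [0, 0, 0], "claw": 70}
    - {"delta_pos": [0, 0.2, 0.14], "delta_rot": [0, 0, 0], "claw": 70}
    - {"delta_pos": [0, 0.2, 0.14], "delta_rot": [0, 0, 0], "claw": 70}

```text
time: 21.1
eef_pos: [0.6603, 0.054, 0.2548]
tcp_rot: [0.696, 0.128, -0.695, 0.128]
contact_force: [-0.4, -0.5, 0.2]
opening: 0.817
```

```bash
python3 - <<'E'
from h import *
a=cv2.resize(ctrl.read_camera("scene")[60:350,140:400],None,fx=1.5,fy=1.5)
b=cv2.resize(ctrl.read_camera("top")[80:290,310:490],None,fx=2,fy=2)
cv2.imwrite("pics/s7.png",np.hstack([a[:420],b[:420]]) if a.shape[0]>=420 else a)
s=ctrl.get_state(); print(s["time"],s["eef_pos"],s["opening"])
for n in("top","scene"):
  for o in caps(n,ctrl.read_camera(n),zt=.155):
    if o[0] in("red","blue","yellow") and o[1][0]>.45: print(n,*o)
E
```

```text
21.2 [0.66045476 0.05280187 0.25475541] 0.8234485042955956
top red [ 0.5285 -0.1259] 591 46 [392. 198.]
top red [ 0.506  -0.2572] 693 47 [465. 210.]
top red [ 0.485  -0.2036] 172 72 [408. 231.]
top yellow [ 0.5727 -0.2691] 584 45 [470. 175.]
top blue [ 0.6601 -0.146 ] 607 43 [398. 130.]
top blue [ 0.639  -0.2776] 675 45 [470. 140.]
scene red [ 0.5311 -0.1291] 459 45 [223. 215.]
scene red [ 0.5079 -0.2596] 494 44 [171. 242.]
scene red [ 0.6717 -0.2463] 893 292 [232. 301.]
scene yellow [ 0.5744 -0.2707] 493 45 [188. 261.]
scene blue [ 0.6613 -0.1497] 495 44 [260. 249.]
scene blue [ 0.6408 -0.2806] 553 44 [208. 281.]
```

View pics/s7.png

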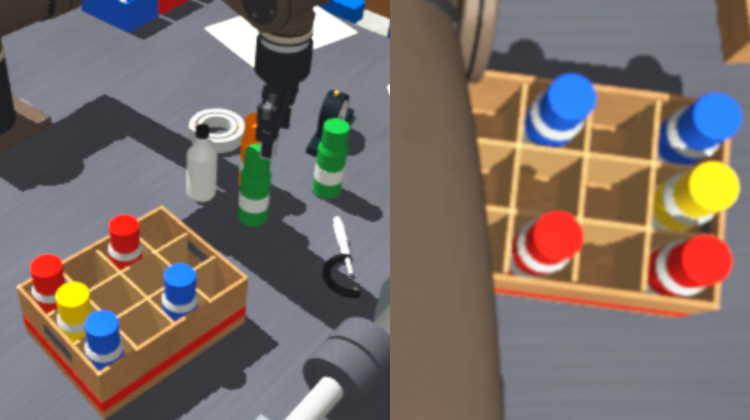

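Both cans stand cap up in their rows, the stock cans read the same as before, and the gripper touches nothing.

```bash
python3 -c "
from plant import ctrl
print(ctrl.sign_off())"
```

```text
the job is handed in; nothing more can be done
None
```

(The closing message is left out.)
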